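# Mount a dovetailed work rest, clamp it to one click and lay the drill jig on it

## Task

Lower the steel work rest, narrow end leading, into the wide open end of the tapered dovetail slideway and slide it along until it wedges tight under the bridge; then turn the clamp lever clockwise (seen from above) until its torque limiter clicks, stopping at the first click. Then lay the drill jig flat, right way up, centred on top of the rest's block, and leave the other things on the bench where they are.

Things in the scene. Friction and masses are not known exactly. Their poses are not given: they have to be found in the camera images.
- way_home (a point): Point on the slideway's floor (10 mm above the bench) where point rest_sole lies when the rest is wedged (within about 2 mm; held askew it may bind a little sooner). Its +x points along the way from the wide open end to the narrow end under the bridge, z up. The walls run from 75 mm before this point to 65 mm past it; the bridge's middle is 45 mm past it.
- way_mouth (a point): Point on the slideway floor, 65 mm before way_home, axes as way_home. With rest_sole above this point or up to 10 mm further back, the foot can be lowered straight down between the walls with about 4 mm to spare on each side; from there it slides along +x.
- slideway: Fixed slideway: grey-painted base plate 226 (x) x 116 (y) x 10 mm with two steel walls, tops 24 mm above the bench, undercut 15 degrees, closing in at 7 degrees a side towards +x. Over its +x end a bridge: bar 28 (x) x 110 (y) mm, underside 50, top 62 mm high, its middle 85 mm from the origin. Origin: under the plate's centre.
- rest_sole (a point): Middle of the underside of the loose steel work rest, about 0.45 kg: a tapered dovetail foot 130 long x 16 mm high with an upright block at its wide end. x points to the narrow end (sole 40 mm wide there, 72 mm at the other end), z up. Taper and undercut as the walls', so once slid in it cannot lift out. Its sole and flanks and the way are oiled (friction about 0.25).
- rest_block (a point): Centre of the rest's upright block (55 mm along x, 50 mm across y), 33 mm above the sole, 35 mm behind (-x of) the sole's middle; it rises from 16 to 50 mm above the sole. Grip it across its 50 mm width (along y) from above. On the slideway floor its top is 60 mm above the bench.
- rest_pad (a point): Middle of the flat top of the rest's block, 55 x 50 mm, 50 mm above the sole: where the jig goes. Axes as the rest.
- jig_centre (a point): Loose steel drill jig, 0.42 kg: base plate 75 (x) x 110 (y) x 18 mm; on it a raised block 50 (x) x 60 (y) x 14 mm, its middle 12 mm to -y of this point, and two brass pins 12 mm thick, 14 mm high at y +40, x +-20 mm. This point: the jig's centre, 16 mm above its underside. Grip the raised block across its 50 mm (along x), fingertips just over the base plate.
- lever_axis (a point): Point on the vertical axis of the clamp lever, above the bridge at the height of lever_grip; axes as way_home.
- lever_grip (a point): Middle of the lever's upright round black handle, 22 mm thick from 93 to 127 mm above the bench, top at 131 mm, 80 mm from lever_axis. Pinch it from above. It starts 75 to 105 degrees counter-clockwise (from above) of the way's +x, i.e. at the left, and goes clockwise; the clutch slips after the shoe bears on the rest, from about 45 degrees on.
- spindle (a joint): Turn of the clamp screw, rad, growing clockwise; starts between 0 and 0.5; 12 mm of shoe travel per rad. With the rest in place the shoe meets it at about 1.0 and the screw then stops; it takes 0.15 N m to turn and stays where it is left.
- lever (a joint): Slip of the lever against the screw in the torque limiter, rad; about 0 while they turn together. Once the screw stops, resistance rises to the set 0.6 N m (7.5 N at the handle) near 0.08, drops to nothing near 0.24 (the first click) and rises again; the second click is passed at 0.48. One click is 0.18 to 0.46. Stays where it is left.
- pressure_shoe: Steel disc 26 mm across under the bridge, moved down by the screw onto the foot of the rest, 45 mm ahead of way_home. Origin: middle of its underside, 38 mm above the bench when fully up; the top of the rest's foot passes 26 mm above the bench.
- work_rest: The work rest as a body; same origin and axes as rest_sole.
- carton: Bystander: small brown carton 62 x 106 x 42 mm; origin under its centre.
- reel: Bystander: grey-white reel, 52 mm across, 40 mm high; origin under its centre.
- jar: Bystander: dark jar 48 mm across, 70 mm high; origin under its centre.
- tape: Bystander: roll of tape 60 mm across, 12 mm high; origin under its centre.
- blue_pliers: Bystander: small pliers 129 x 50 x 12 mm, lying; origin under the centre.

How it is judged:
On the way, in this order (a step that is already met when the one before it is completed fails the run):
1. the rest has been slid along the way until it wedges (x of rest_sole in the frame of way_home between -0.006 and 0.01 m and z of rest_sole in the frame of way_home between -0.003 and 0.003 m and y of rest_sole in the frame of way_home between -0.004 and 0.004 m and angle between the x axis of rest_sole and the x axis of way_home, either way round below 0.05 rad), for 0.2 s.
2. the lever has been turned to the first click, with the shoe bearing on the wedged rest (all of step 1 and value of joint lever between 0.18 and 0.46 rad and contact force between pressure_shoe and work_rest above 1 N), for 0.1 s.
3. the drill jig lies flat and centred on the rest (horizontal distance between jig_centre and rest_pad below 0.02 m and angle between jig_centre's own z axis and vertical below 0.06 rad and z of jig_centre in the frame of rest_pad between 0.012 and 0.02 m), for 0.2 s.
At the end, for the whole second after the job is handed in: Rest wedged on the slideway floor (rest_sole 6 mm before to 10 mm past way_home, 4 mm sideways, 3 mm high, 0.05 rad); limiter slipped one click (lever 0.18 to 0.46), shoe pressing the rest over 1 N; jig upright and flat (0.06 rad) on the pad, centre within 20 mm, height 4 mm; at rest (all of step 2 and all of step 3 and linear speed of work_rest below 0.02 m/s); the robot touches nothing.
It fails at once if over-tightened: the limiter clicked a second time (value of joint lever above 0.47 rad).
It fails at once if a bystander (carton, reel, jar, tape, pliers) was moved by more than 30 mm (distance of any of carton, reel, jar, tape, blue_pliers from where it was at the start of the episode above 0.03 m).
It also fails if it takes over 72 s, if anything falls off the work surface, if the arm or the gripper's body presses on something with over 40 N, if the wrist force passes 120 N, or if a joint passes its speed limit or range.

## Robot

A 7-joint arm with a two-finger parallel gripper is mounted at the origin on a cart in front of the work surface, level with it; the furniture and walls round the work are solid. World frame = base frame: x ahead of the robot, y to its left, z up, the work surface at z = 0. Lengths are in m, angles in rad, forces in N, time in s.
With the tool pointing down it reaches from about 0.35 to 0.9 m from the base axis. Payload 8.1 kg.
Tool frame: the origin (TCP) lies at the centre of the arm's flange, where the gripper is bolted on; the fingertips stand 178 mm ahead of it and the grasp point (between the pads) lies 159 mm ahead of it; z points along the fingers, y is the line along which they close (so a half turn about z gives the same grasp; the last joint's range is limited). The gripper opens to 92 mm and grips with 3 to 60 N. Pads are 19 mm wide; open, the fingers measure 130 mm over their backs; the gripper's body (75 mm by 190 mm) begins 47 mm behind the grasp point.
Start: joints at [-1.393, 0.434, 0.025, 1.573, -0.012, 1.134, -0.075], TCP at [0.173, 0.601, 0.405] pointing down, gripper open.
Joint ranges: [-2.62, 2.62], [-0.44, 2.09], [-1.27, 1.32], [0.08, 2.57], [-1.32, 4.46], [0.12, 2], [-2.74, 2.74]. Speed limits (rad/s): [2.22, 2.22, 3.01, 3.01, 3.14, 3.14, 3.14].

## Interface

Orientations are given as a rotation vector (axis times angle).
In Python, from cell import arm gives the robot as it stands. The module is installed in compiled form; this text tells all that it offers.
- The arm moves only by the shell command python3 -m inch 'ROWS' [FORCE]. ROWS is text: rows parted by semicolons, each of 5 numbers parted by spaces: the shift along the tool's x, y, z in m, then the turn about the tool's z in rad, then the finger opening in m, from 0 to 0.0918. In form: x y z roll fingers; .... A call has 1 to 5 rows; each row is the pose to reach, as a shift and turn from the pose commanded when the call began, along the tool's axes at that moment; what a row does not reach only later rows make up. A row lasts 1/10 s, in which the tool goes at most 50 mm and 8.59 degrees, less where a joint would pass 70% of its speed; a pose out of reach is approached as far as the arm can. A call with a gripper value outside its range is refused whole. The fingers move at their own pace and stop on an object; FORCE is the grip in N (left out, the last holds). Time passes only in rows, so rows that repeat a pose let the fingers close. It gives the time, the measured TCP pose, the force, the opening and the grip force at its end, in the units of the state.
- arm.observe(): the state, without advancing time (a new reading comes with each control period).
- arm.get_image(name): name is "side" or "top"; returns the picture (400x640x3 uint8, red, green, blue); there is no depth.
- arm.get_calibration(name): a dict with "intrinsics" (3x3 intrinsics, pixels), "pose" (4x4, takes a point from camera to world coordinates). Camera axes: x right, y up, looking along -z (the intrinsics and any distortion apply to the point x, -y, -z); pixel columns grow to the right and rows downward; lengths in m; the calibration is good to about 2 mm. A picture is of the moment at which its call begins. get_calibration takes no time and is no camera call.
- arm.sign_off(): hands the job in; it is judged then, once.
Trained networks look in the newest picture that a camera, given by its name, has taken for a name from the list of things; names that differ only in an ending like _2 or _b are one class to them, and where a whole thing is asked for, a point or a joint stands for the part that bears it (a point fixed in the world has none). Each returns a list of dicts, best first, with "conf" (0 to 1); they miss things now and then, are a little off and sometimes report something else, mostly with a low value. They report only what shows in the picture. A call takes as long as a camera call.
- arm.look_for(camera, query): "point" ([row, column] in pixels, amid what is visible of it).
- arm.silhouettes(camera, query): "region" (400x640 bool, what is visible of it) and "point" ([row, column] in pixels, amid what is visible of it).
- arm.place_of(camera, query): "point" ([row, column] in pixels: a listed point, or the origin of a listed thing).
The state is a dict: "clock": time; "joints": joint angles; "dq": joint speeds; "joint_efforts": joint torques, N m; "position": TCP position; "ee_rot": TCP orientation; "force": force on the tool from outside, world axes, zero at the start; "ft_torque": the same for the moment, N m; "width": opening from 0.0 (shut) to 1.0 (fully open); "gripper_force": force on a finger pad.
Only numpy, scipy, OpenCV 4.12 (cv2) and the standard library are available. Lean on these libraries where they do the work, as an engineer would, in place of code of your own. Each camera call takes 0.05 s, during which the arm holds its last target. There are 200 camera calls.

## Working session

There is one attempt and no reset: what is moved stays moved. The work goes in short steps, Python scripts to look and compute and a shell command to move; the robot and the scene stay as the last step left them, time stands still between calls to the robot, and variables do not carry over. Pictures are saved under pics/ and viewed, at most 10 in all, crops included, and the job is handed in when it is done.

```bash
mkdir -p pics
cat > h.py <<'E'
import numpy as np, cv2
from cell import arm
from scipy.spatial.transform import Rotation as R
def snap(n,f):
    im=arm.get_image(n); cv2.imwrite('pics/'+f,im[:,:,::-1]); return im
def ray(n,p):
    c=arm.get_calibration(n);K=np.array(c['intrinsics']);T=np.array(c['pose'])
    r,cc=p; d=np.linalg.inv(K)@[cc,r,1]; d=np.array([d[0],-d[1],-d[2]])
    return T[:3,3],T[:3,:3]@d
def atz(n,p,z):
    o,d=ray(n,p); return o+d*(z-o[2])/d[2]
def proj(n,X):
    c=arm.get_calibration(n);K=np.array(c['intrinsics']);T=np.array(c['pose'])
    x=T[:3,:3].T@(np.array(X)-T[:3,3]); u=K@[x[0],-x[1],-x[2]]; return u[[1,0]]/u[2]
def tri(p1,p2):
    o1,d1=ray('side',p1);o2,d2=ray('top',p2)
    A=np.stack([d1,-d2],1); s=np.linalg.lstsq(A,o2-o1,rcond=None)[0]
    a=o1+d1*s[0];b=o2+d2*s[1]; return (a+b)/2,np.linalg.norm(a-b)
E
python3 - <<'E'
from h import *
np.set_printoptions(precision=3,suppress=True)
for n in('side','top'):
    im=snap(n,n+'0.png'); c=arm.get_calibration(n); print(c)
Z=dict(way_home=.01,way_mouth=.01,slideway=0,rest_sole=None,rest_block=None,rest_pad=None,jig_centre=None,lever_axis=.11,lever_grip=.11,carton=0,reel=0,jar=0,tape=0,blue_pliers=0)
for q,z in Z.items():
    P={}
    for n in('side','top'):
        r=arm.place_of(n,q)[:2]
        for k in r: print(q,n,np.round(k['point'],1),round(k['conf'],2), atz(n,k['point'],z) if z is not None else '')
        if r:P[n]=r[0]['point']
    if len(P)==2: print('   tri',*tri(P['side'],P['top']))
print(arm.observe())
E
```

```text
{'intrinsics': array([[472.765,   0.   , 320.913],
       [  0.   , 472.765, 201.356],
       [  0.   ,   0.   ,   1.   ]]), 'pose': array([[ 0.823,  0.379, -0.423, -0.3  ],
       [-0.567,  0.57 , -0.594, -1.086],
       [ 0.016,  0.729,  0.684,  1.4  ],
       [ 0.   ,  0.   ,  0.   ,  1.   ]])}
{'intrinsics': array([[437.557,   0.   , 310.56 ],
       [  0.   , 437.557, 196.687],
       [  0.   ,   0.   ,   1.   ]]), 'pose': array([[-0.264,  0.942, -0.206,  0.164],
       [-0.965, -0.258,  0.054,  0.148],
       [-0.002,  0.213,  0.977,  1.789],
       [ 0.   ,  0.   ,  0.   ,  1.   ]])}
way_home side [231.7 353.8] 0.8 [ 0.568 -0.098  0.01 ]
way_home top [182.1 340.8] 0.94 [ 0.565 -0.09   0.01 ]
way_home top [190.  347.8] 0.19 [ 0.525 -0.109  0.01 ]
   tri [ 0.569 -0.092  0.002] 0.005753084543030361
way_mouth side [238.9 340.6] 0.91 [ 0.5  -0.1   0.01]
way_mouth side [194.5 318.2] 0.59 [0.574 0.165 0.01 ]
way_mouth top [194.3 345.5] 0.77 [ 0.51  -0.094  0.01 ]
way_mouth top [185.6 406.1] 0.69 [ 0.478 -0.349  0.01 ]
   tri [ 0.509 -0.094  0.001] 0.0058519349708534086
slideway side 
[... 1533 characters left out ...]
  ]
blue_pliers side [284.2 331.1] 0.69 [ 0.345 -0.254  0.   ]
blue_pliers top [220.1 391.6] 0.48 [ 0.356 -0.249  0.   ]
blue_pliers top [188.8 346.6] 0.46 [ 0.533 -0.107  0.   ]
   tri [ 0.353 -0.249 -0.009] 0.008058462113843015
{'clock': 1.5, 'joints': array([-1.393,  0.434,  0.025,  1.573, -0.012,  1.134, -0.075]), 'dq': array([-0.   ,  0.001, -0.002, -0.001, -0.002, -0.001,  0.001]), 'joint_efforts': array([  0.   , -66.767,   0.984, -31.48 ,  -0.061,   0.033,   0.   ]), 'position': array([0.173, 0.601, 0.405]), 'ee_rot': array([0.44 , 3.111, 0.   ]), 'force': array([-0.071, -1.028, -0.106]), 'ft_torque': array([-0.017,  0.048, -0.023]), 'gripper_force': 0.0, 'width': 0.9986077178477599}
```

View pics/top0.png

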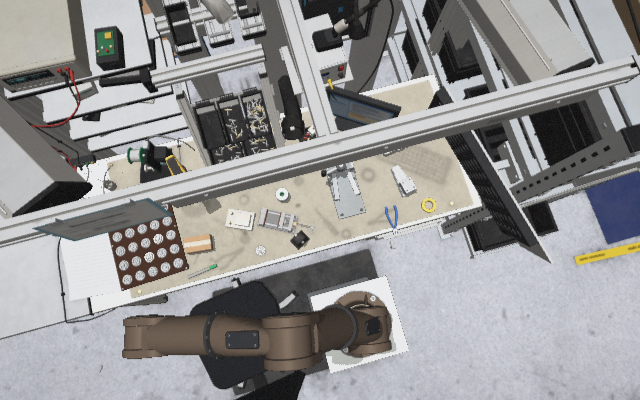

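View pics/side0.png

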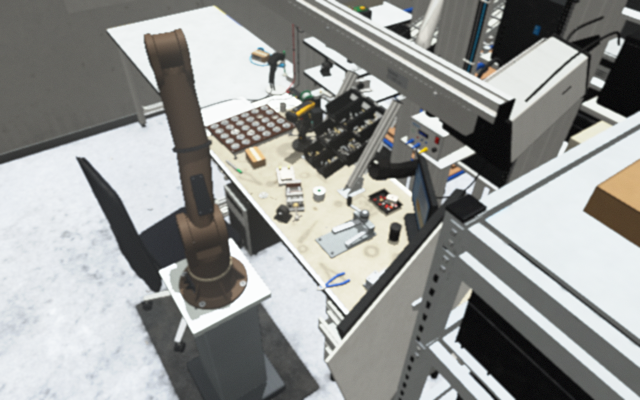

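Run:
```python
from h import *
t=cv2.imread('pics/top0.png');s=cv2.imread('pics/side0.png')
a=cv2.resize(t[150:240,320:440],None,fx=6.6,fy=6.6,interpolation=cv2.INTER_CUBIC)
b=cv2.resize(t[190:260,220:320],None,fx=4,fy=4,interpolation=cv2.INTER_CUBIC)
c=cv2.resize(s[190:300,310:420],None,fx=5,fy=5,interpolation=cv2.INTER_CUBIC)
d=cv2.resize(s[155:230,265:340],None,fx=4,fy=4,interpolation=cv2.INTER_CUBIC)
cv2.imwrite('pics/ta.png',a)
o=np.zeros((550,800,3),np.uint8);o[:,:550]=c;o[:250,550:]=d[:250,:250];cv2.imwrite('pics/sa.png',o)
cv2.imwrite('pics/tb.png',b)
```

```text
(no output)
```

View pics/ta.png

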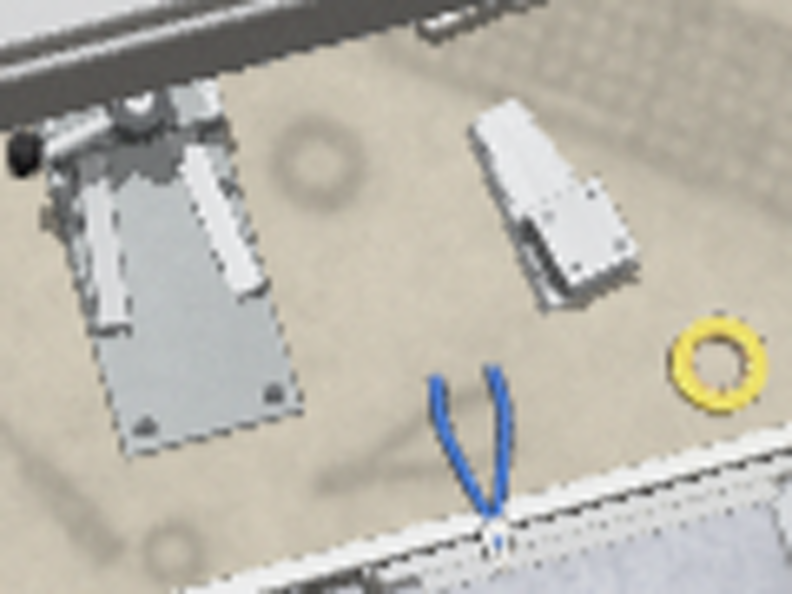

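View pics/tb.png

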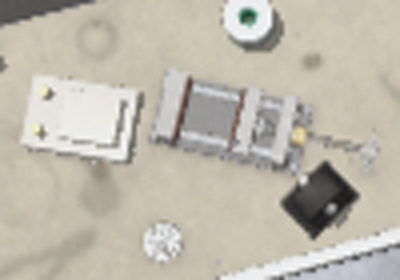

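View pics/sa.png

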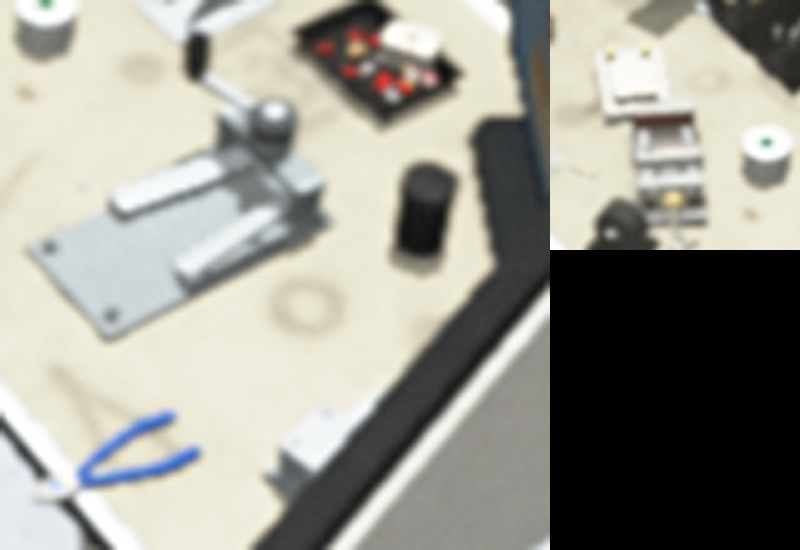

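```bash
cat >> h.py <<'E'
from scipy.optimize import least_squares
def fit(obs,x0):
    # obs: list of (cam, [row,col], local xyz); pose x,y,yaw on bench
    def W(p,l): c,s=np.cos(p[2]),np.sin(p[2]); return np.array([p[0]+c*l[0]-s*l[1],p[1]+s*l[0]+c*l[1],l[2]])
    f=lambda p:np.concatenate([proj(n,W(p,l))-np.array(q) for n,q,l in obs])
    r=least_squares(f,x0,loss='soft_l1'); return r.x,f(r.x).reshape(-1,2)
E
cat > m.py <<'E'
from h import *
np.set_printoptions(precision=4,suppress=True)
ta=lambda x,y:('top',[150+(y+.5)/6.6-.5,320+(x+.5)/6.6-.5])
tb=lambda x,y:('top',[190+(y+.5)/4-.5,220+(x+.5)/4-.5])
sa=lambda x,y:('side',[190+(y+.5)/5-.5,310+(x+.5)/5-.5])
sb=lambda x,y:('side',[155+(y+.5)/4-.5,265+(x-550+.5)/4-.5])
S=[(*ta(125,457),(-.113,.058,.005)),(*ta(300,412),(-.113,-.058,.01)),
 (*sa(30,248),(-.113,.058,.01)),(*sa(110,338),(-.113,-.058,.005)),(*sa(328,222),(.113,-.058,.005))]
p,r=fit(S,[.55,-.09,0]);print('slide',p,'\n',r)
pt,r=fit(S[:2],p);print('top only',pt);ps,r=fit(S[2:],p);print('side only',ps)
# local origin->way_home: bridge middle 85 from origin = 45 past home -> home at +40
c,s=np.cos(p[2]),np.sin(p[2]);print('home',p[0]+.04*c,p[1]+.04*s,'mouth',p[0]-.025*c,p[1]-.025*s)
Rr=[(*ta(590,180),(-.0075,-.0,.05))][:0]
# block: x -62.5..-7.5, y +-25, z .05 ; foot narrow end x=65,y=+-20 at z0 (top narrower: 20-4.3)
Rr=[(*ta(592,180),(-.0075,-.025,.05)),(*ta(637,250),(-.0625,-.025,.05)),(*ta(575,288),(-.0625,.025,.05)),(*ta(524,217),(-.0075,.025,.05)),
 (*ta(470,126),(.065,.0157,.016)),(*ta(515,98),(.065,-.0157,.016))]
q,r=fit(Rr,[.5,-.34,.2]);print('rest',q,'\n',r)
J=[(*tb(33,73),(.0375,.055,.018)),(*tb(22,147),(-.0375,.055,.018)),(*tb(143,88),(.0375,-.055,.018)),(*tb(132,160),(-.0375,-.055,.009)),
 (*sb(598,52),(-.0375,.055,.018)),(*sb(659,47),(.0375,.055,.018)),(*sb(607,117),(-.0375,-.055,.009))]
j,r=fit(J,[.52,.36,0]);print('jig',j,'\n',r)
for n in('lever_grip',):pass
print('grip top',atz(*ta(22,153),.125),'side',tri(sa(197,55)[1],ta(22,155)[1]))
print('clock',arm.observe()['clock'])
E
python3 m.py
```

```text
slide [ 0.53   -0.0966 -0.004 ] 
 [[ 0.3149  0.103 ]
 [-0.2918  0.6922]
 [-1.339  -1.1137]
 [ 0.244  -0.2934]
 [-0.4485  1.8747]]
top only [ 0.5305 -0.0968 -0.0197]
side only [ 0.5277 -0.0978  0.0168]
home 0.5700121736749584 -0.09679264454876124 mouth 0.5050126964336139 -0.0965319563213102
rest [ 0.506  -0.338   0.2296] 
 [[-0.439   0.3886]
 [ 0.4062  0.5622]
 [ 0.3463 -0.5425]
 [-0.412   0.234 ]
 [-0.3647 -0.1425]
 [ 0.4517 -0.5424]]
jig [ 0.5233  0.3519 -0.4025] 
 [[ 0.2474  0.6607]
 [-0.3709  0.2085]
 [ 0.0345 -0.4898]
 [ 0.2867 -0.4229]
 [-0.0254 -0.5736]
 [-0.6186  0.2567]
 [ 0.6282  0.5229]]
grip top [ 0.5942 -0.0172  0.125 ] side (array([ 0.5977, -0.0187,  0.1042]), np.float64(0.0013390808726401566))
clock 1.5
```

```bash
cat >> m.py <<'E'
print('----')
l=atz(*ta(110,328),.024);r=atz(*ta(252,290),.024);print(l,r,(l+r)/2,'yaw',np.arctan2(-(l-r)[0],(l-r)[1]))
nl=atz(*ta(125,457),.005);nr=atz(*ta(300,412),.01);print(nl,nr,(nl+nr)/2,'yaw',np.arctan2(-(nl-nr)[0],(nl-nr)[1]))
im=arm.get_image('top');arm.get_image('side')
for n in('top','side'):
  for q in('slideway','work_rest'):
    for k in arm.silhouettes(n,q)[:1]:
        m=k['region'];print(n,q,round(k['conf'],2),m.sum(),k['point']);np.save(f'{n}_{q}.npy',m)
  for q in('way_home','way_mouth','rest_sole','rest_pad','lever_axis','lever_grip'):
    for k in arm.place_of(n,q)[:1]: print(n,q,round(k['conf'],2),k['point'],atz(n,k['point'],dict(way_home=.01,way_mouth=.01,rest_sole=0,rest_pad=.05).get(q,.11)))
E
python3 m.py | sed 1,/----/d
```

```text
[ 0.4968 -0.0497  0.024 ] [ 0.4966 -0.1422  0.024 ] [ 0.4967 -0.096   0.024 ] yaw -0.0013570022565221054
[ 0.4186 -0.0381  0.005 ] [ 0.4164 -0.1511  0.01  ] [ 0.4175 -0.0946  0.0075] yaw -0.019989487809763763
top slideway 0.59 1510 [190.1, 346.7]
top work_rest 0.56 419 [181.4, 401.4]
top way_home 0.69 [179.9, 340.1] [ 0.575  -0.0898  0.01  ]
top way_mouth 0.75 [195.0, 346.9] [ 0.5051 -0.0991  0.01  ]
top rest_pad 0.64 [184.6, 407.5] [ 0.4738 -0.3448  0.05  ]
top lever_axis 0.7 [167.6, 339.6] [ 0.601  -0.0886  0.11  ]
top lever_grip 0.71 [188.1, 344.5] [ 0.5152 -0.0839  0.11  ]
side slideway 0.97 1490 [231.3, 348.8]
side work_rest 0.71 175 [277.2, 372.3]
side way_home 0.75 [233.1, 356.3] [ 0.5714 -0.11    0.01  ]
side way_mouth 0.61 [236.7, 342.7] [ 0.5142 -0.0954  0.01  ]
side rest_sole 0.54 [279.1, 382.4] [ 0.516  -0.3404  0.    ]
side rest_pad 0.69 [282.5, 332.5] [ 0.3305 -0.2801  0.05  ]
side lever_axis 0.6 [211.1, 365.1] [ 0.6093 -0.1063  0.11  ]
```

```bash
cat > go.py <<'E'
import sys
from h import *
np.set_printoptions(precision=4,suppress=True)
o=arm.observe();Rm=R.from_rotvec(o['ee_rot']).as_matrix();p=o['position']
print('t',o['clock'],'p',p,'yawY',np.degrees(np.arctan2(Rm[1,1],Rm[0,1])),'f',o['force'],'w',o['width']*.0918,'zt',Rm[:,2],'j',o['joints'])
for a in sys.argv[1:]:
    x,y,z,d=map(float,a.split(','))
    w=np.radians(((d-np.degrees(np.arctan2(Rm[1,1],Rm[0,1])))+90)%180-90)
    D=Rm.T@(np.array([x,y,z])-p); print(a,'->',D,'roll',-w,'n',np.linalg.norm(D)/.05,abs(w)/.15)
E
python3 go.py .4,.45,.35,90
```

```text
t 2.4 p [0.1732 0.6005 0.4047] yawY 73.90502584291234 f [-0.0945 -0.2689  0.1599] w 0.0917677701095363 zt [-0.  0. -1.] j [-1.3926  0.4345  0.025   1.5732 -0.0116  1.134  -0.0751]
.4,.45,.35,90 -> [-0.2596 -0.0817  0.0547] roll -0.28091029206457874 n 5.552697652422253 1.872735280430525
```

```bash
python3 -m inch '-0.26 -0.08 0.04 -0.28 0.0918;-0.26 -0.08 0.04 -0.28 0.0918;-0.26 -0.08 0.04 -0.28 0.0918;-0.26 -0.08 0.04 -0.28 0.0918;-0.26 -0.08 0.04 -0.28 0.0918'; python3 go.py .5,.2,.36,90 .55,0,.36,90
```

```text
clock: 2.9
position: [0.3817, 0.4638, 0.3683]
ee_rot: [0.001, 3.141, 0.001]
force: [0.4, 0.8, -0.1]
width: 0.999
gripper_force: 0.0
t 2.9 p [0.3817 0.4638 0.3683] yawY 89.9554496571029 f [ 0.3546  0.7922 -0.1427] w 0.09167580993040596 zt [ 0.0003  0.0005 -1.    ] j [-0.9834  0.4263  0.0172  1.6826 -0.0084  1.0322  0.6066]
.5,.2,.36,90 -> [-0.1185 -0.2637  0.0082] roll -0.0007775501664468047 n 5.784594248360536 0.0051836677763120315
.55,0,.36,90 -> [-0.1687 -0.4637  0.0081] roll -0.0007775501664468047 n 9.869191094471313 0.0051836677763120315
```

```bash
python3 -m inch '-0.09 -0.23 0 0 0.0918;-0.09 -0.23 0 0 0.0918;-0.09 -0.23 0 0 0.0918;-0.09 -0.23 0 0 0.0918;-0.09 -0.23 0 0 0.0918' >/dev/null;  python3 -m inch '-0.03 -0.24 0 0 0.0918;-0.03 -0.24 0 0 0.0918;-0.03 -0.24 0 0 0.0918;-0.03 -0.24 0 0 0.0918;-0.03 -0.24 0 0 0.0918'>/dev/null; python3 -m inch '0 -0.24 0 -0.23 0.0918;0 -0.24 0 -0.23 0.0918;0 -0.24 0 -0.23 0.0918;0 -0.24 0 -0.23 0.0918;0 -0.24 0 -0.23 0.0918'; python3 go.py .472,-.346,.26,103.2
```

```text
clock: 4.4
position: [0.4991, -0.2475, 0.3686]
ee_rot: [-0.358, 3.121, -0.001]
force: [1.0, 0.3, 1.0]
width: 0.998
gripper_force: 0.0
t 4.4 p [ 0.4991 -0.2475  0.3686] yawY 103.09605497344859 f [0.9624 0.3196 0.9677] w 0.0916232311672776 zt [ 0.0006 -0.0004 -1.    ] j [ 0.1773  0.3594  0.2493  1.8043 -0.1039  0.9899  2.2678]
.472,-.346,.26,103.2 -> [ 0.0488 -0.0898  0.1087] roll -0.0018141829543951151 n 2.983283912050925 0.012094553029300768
```

```bash
python3 -m inch '0.049 -0.090 0.05 0 0.0918;0.049 -0.090 0.10 0 0.0918;0.049 -0.090 0.13 0 0.0918;0.049 -0.090 0.155 0 0.0918;0.049 -0.090 0.17 0 0.0918';python3 go.py .472,-.346,.198,103.2
```

```text
clock: 4.9
position: [0.4701, -0.3443, 0.1943]
ee_rot: [0.354, -3.116, -0.005]
force: [-1.0, 0.4, -0.2]
width: 0.999
gripper_force: 0.0
t 4.9 p [ 0.4701 -0.3443  0.1943] yawY 102.97856720451132 f [-0.9658  0.4151 -0.2154] w 0.09167067551083367 zt [-0.0056  0.0025 -1.    ] j [ 0.3947  0.623   0.2086  1.8878 -0.1977  0.6568  2.5203]
.472,-.346,.198,103.2 -> [-0.0015 -0.0021 -0.0037] roll -0.0038647313531727334 n 0.08928122629223623 0.025764875687818222
```

```bash
python3 -m inch '0 0 0 0 0.0918;0 0 0 0 0.04;0 0 0 0 0.04;0 0 0 0 0.04;0 0 0 0 0.04' 50;python3 -m inch '0 0 0 0 0.04;0 0 0 0 0.04;0 0 0 0 0.04;0 0 0 0 0.04' ;python3 go.py .472,-.346,.198,103.2
```

```text
clock: 5.4
position: [0.4729, -0.3436, 0.1998]
ee_rot: [-0.36, 3.119, -0.002]
force: [-0.0, 0.2, -0.0]
width: 0.701
gripper_force: 0.0
clock: 5.8
position: [0.4726, -0.3443, 0.1991]
ee_rot: [-0.359, 3.12, -0.002]
force: [-0.5, -1.4, 7.1]
width: 0.546
gripper_force: 49.4
t 5.8 p [ 0.4726 -0.3443  0.1991] yawY 103.11586740899699 f [-0.527  -1.4028  7.0835] w 0.05011049133814932 zt [ 0.0013 -0.0011 -1.    ] j [ 0.3921  0.6164  0.2093  1.884  -0.197   0.6593  2.5197]
.472,-.346,.198,103.2 -> [ 0.0009 -0.0015  0.0011] roll -0.001468390721236321 n 0.041712971496248974 0.009789271474908807
```

```bash
python3 -m inch '0 0 -0.02 0 0.04;0 0 -0.06 0 0.04;0 0 -0.08 0 0.04;0 0 -0.08 0 0.04;0 0 -0.08 0 0.04';python3 go.py .466,-.0955,.275,90
```

```text
clock: 6.3
position: [0.4719, -0.3432, 0.2773]
ee_rot: [0.359, -3.12, -0.002]
force: [0.6, 0.2, -5.3]
width: 0.545
gripper_force: 49.5
t 6.3 p [ 0.4719 -0.3432  0.2773] yawY 103.14484723099892 f [ 0.624   0.1765 -5.2891] w 0.0500247267209832 zt [-0.0011  0.001  -1.    ] j [ 0.3633  0.5072  0.2456  1.8338 -0.1623  0.8216  2.4904]
.466,-.0955,.275,90 -> [-0.0506  0.2426  0.0026] roll 0.22942086385259078 n 4.956139958339888 1.5294724256839385
```

```bash
python3 -m inch '-0.01 0.048 0 0.05 0.04;-0.02 0.096 0 0.1 0.04;-0.03 0.144 0 0.15 0.04;-0.04 0.192 0 0.2 0.04;-0.049 0.235 0 0.229 0.04';python3 -m inch '0 0 0 0 0.04;0 0 0 0 0.04;0 0 0 0 0.04';python3 go.py .466,-.0955,.24,90
python3 - <<'E'
from h import *
t=snap('top','top1.png')[:,:,::-1];s=snap('side','side1.png')[:,:,::-1]
o=np.zeros((600,800,3),np.uint8)
o[:,:400]=cv2.resize(t[150:240,315:375],(400,600),interpolation=cv2.INTER_CUBIC)
o[:,400:]=cv2.resize(s[180:270,320:380],(400,600),interpolation=cv2.INTER_CUBIC)
cv2.imwrite('pics/c1.png',o)
E
```

```text
clock: 6.8
position: [0.4653, -0.1011, 0.2764]
ee_rot: [-0.002, -3.138, -0.001]
force: [1.3, 0.9, -5.9]
width: 0.545
gripper_force: 49.5
clock: 7.1
position: [0.4662, -0.1045, 0.2774]
ee_rot: [-0.001, -3.14, 0.001]
force: [0.3, -0.5, -5.6]
width: 0.545
gripper_force: 49.5
t 7.1 p [ 0.4662 -0.1045  0.2774] yawY 89.96743424627047 f [ 0.2907 -0.4986 -5.5989] w 0.05000253607422754 zt [-0.0019 -0.0005 -1.    ] j [-0.1191  0.3643  0.291   2.09   -0.1564  0.7093  1.8432]
.466,-.0955,.24,90 -> [0.0001 0.0091 0.0374] roll -0.0005683796259738957 n 0.7689515092477485 0.003789197506492638
```

View pics/c1.png

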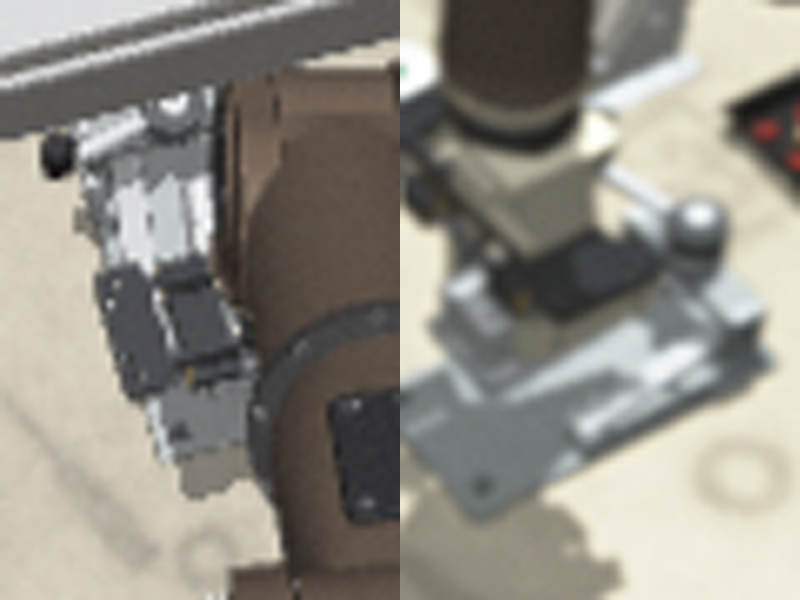

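```bash
python3 -m inch '0 0.009 0.02 0 0.04;0 0.009 0.04 0 0.04;0 0.009 0.045 0 0.04;0 0.009 0.05 0 0.04;0 0.009 0.055 0 0.04';python3 -m inch '0 0 0.003 0 0.04;0 0 0.006 0 0.04;0 0 0.006 0 0.04';python3 go.py .466,-.0955,.209,90
python3 - <<'E'
from h import *
print(proj('top',[.565,-.0955,.055]),atz('top',[176.5,340.3],.094))
E
```

```text
clock: 7.7
position: [0.4669, -0.0955, 0.2235]
ee_rot: [0.002, 3.141, -0.0]
force: [-0.3, -0.1, -5.3]
width: 0.547
gripper_force: 49.5
clock: 8.0
position: [0.4667, -0.0948, 0.2173]
ee_rot: [-0.0, 3.142, 0.0]
force: [-0.6, 0.4, -5.8]
width: 0.544
gripper_force: 49.5
t 8.0 p [ 0.4667 -0.0948  0.2173] yawY 90.0042511299783 f [-0.6419  0.4109 -5.825 ] w 0.049932412198450855 zt [ 0.      0.0001 -1.    ] j [-0.0993  0.4645  0.2462  2.1405 -0.2077  0.5584  1.8695]
.466,-.0955,.209,90 -> [ 0.0007 -0.0007  0.0083] roll 7.419621505157233e-05 n 0.16716476549360262 0.0004946414336771489
[179.07083533 342.81669515] [ 0.56885154 -0.08328176  0.094     ]
```

```bash
python3 -m inch '0 0 0.003 0 0.04;0 0 0.006 0 0.04;0 0 0.008 0 0.04;0 0 0.008 0 0.04';python3 -m inch '-0.01 0 0 0 0.04;-0.02 0 0 0 0.04;-0.03 0 0 0 0.04;-0.03 0 0 0 0.04'
```

```text
clock: 8.4
position: [0.4667, -0.0948, 0.2092]
ee_rot: [-0.0, 3.142, 0.0]
force: [0.4, -0.2, -4.4]
width: 0.544
gripper_force: 49.5
clock: 8.8
position: [0.4988, -0.0946, 0.2095]
ee_rot: [-0.001, 3.139, -0.001]
force: [0.3, -0.2, -4.2]
width: 0.542
gripper_force: 49.5
```

```bash
python3 -m inch '-0.01 0 0.001 0 0.04;-0.018 0 0.001 0 0.04;-0.024 0 0.001 0 0.04;-0.024 0 0.001 0 0.04';python3 -m inch '-0.003 0 0 0 0.04;-0.006 0 0 0 0.04;-0.009 0 0 0 0.04;-0.009 0 0 0 0.04'
```

```text
clock: 9.2
position: [0.5214, -0.0958, 0.209]
ee_rot: [-0.0, 3.14, -0.002]
force: [-0.8, -4.1, 3.9]
width: 0.54
gripper_force: 49.2
clock: 9.6
position: [0.5289, -0.0963, 0.209]
ee_rot: [-0.001, -3.14, 0.002]
force: [-6.1, -4.4, 11.8]
width: 0.543
gripper_force: 49.5
```

```bash
python3 -m inch '-0.003 -0.001 -0.0005 0 0.04;-0.005 -0.0015 -0.0005 0 0.04;-0.005 -0.0015 -0.0005 0 0.04';python3 -m inch '-0.003 0 0 0 0.04;-0.005 0 0 0 0.04;-0.005 0 0 0 0.04'
```

```text
clock: 9.9
position: [0.5337, -0.0968, 0.2091]
ee_rot: [0.001, -3.139, 0.001]
force: [-8.5, -1.1, 7.0]
width: 0.541
gripper_force: 49.7
clock: 10.2
position: [0.5372, -0.0971, 0.209]
ee_rot: [-0.001, -3.135, -0.0]
force: [-14.7, -1.5, 15.6]
width: 0.541
gripper_force: 49.9
```

```bash
python3 -m inch '-0.002 0 -0.0005 0 0.04;-0.003 0 -0.0005 0 0.04;-0.003 0 -0.0005 0 0.04';python3 -m inch '-0.002 0 0 0 0.04;-0.003 0 0 0 0.04;-0.003 0 0 0 0.04'
```

```text
clock: 10.5
position: [0.5381, -0.0972, 0.209]
ee_rot: [-0.003, -3.13, -0.001]
force: [-21.9, -0.7, 19.8]
width: 0.542
gripper_force: 50.0
clock: 10.8
position: [0.5392, -0.0974, 0.2089]
ee_rot: [-0.004, -3.126, -0.003]
force: [-30.9, -1.7, 31.0]
width: 0.542
gripper_force: 50.0
```

```bash
python3 -m inch '0.003 0 0 0 0.04;0.006 0 0 0 0.04;0.006 0 0 0 0.04';python3 -m inch '0 0 0 0 0.0918;0 0 0 0 0.0918;0 0 0 0 0.0918;0 0 -0.03 0 0.0918;0 0 -0.08 0 0.0918'; python3 go.py .595,-.0175,.34,90
```

```text
clock: 11.1
position: [0.5374, -0.0971, 0.209]
ee_rot: [-0.003, -3.136, -0.0]
force: [-9.4, -2.0, 4.3]
width: 0.543
gripper_force: 50.0
clock: 11.6
position: [0.539, -0.0958, 0.2879]
ee_rot: [0.001, -3.136, -0.0]
force: [1.8, -0.0, 0.3]
width: 0.924
gripper_force: 0.0
t 11.6 p [ 0.539  -0.0958  0.2879] yawY 90.03549527291523 f [ 1.8162 -0.0051  0.3147] w 0.0848426336124864 zt [-0.0053  0.0002 -1.    ] j [-0.1364  0.4468  0.2915  1.9148 -0.1718  0.8093  1.8191]
.595,-.0175,.34,90 -> [-0.0558  0.0782 -0.0524] roll 0.0006195093812646835 n 2.1886536538431867 0.004130062541764557
```

```bash
python3 -m inch '0 0 -0.05 0 0.05;-0.03 0.04 -0.053 0 0.05;-0.058 0.077 -0.053 0 0.05;-0.058 0.077 -0.053 0 0.05;-0.058 0.077 -0.053 0 0.05'; python3 go.py .597,-.0188,.279,90
python3 - <<'E'
from h import *
t=snap('top','top2.png')[:,:,::-1];s=snap('side','side2.png')[:,:,::-1]
o=np.zeros((600,800,3),np.uint8)
o[:,:400]=cv2.resize(t[150:240,315:375],(400,600),interpolation=cv2.INTER_CUBIC)
o[:,400:]=cv2.resize(s[180:270,320:380],(400,600),interpolation=cv2.INTER_CUBIC)
cv2.imwrite('pics/c2.png',o)
E
```

```text
clock: 12.1
position: [0.5982, -0.0178, 0.3422]
ee_rot: [-0.005, 3.141, 0.0]
force: [-1.4, -0.9, 0.9]
width: 0.589
gripper_force: 0.0
t 12.1 p [ 0.5982 -0.0178  0.3422] yawY 90.18293500809104 f [-1.4019 -0.907   0.8764] w 0.05410047896551467 zt [ 0.0003  0.0001 -1.    ] j [-0.2674  0.4548  0.2948  1.7361 -0.1552  0.9732  1.6607]
.597,-.0188,.279,90 -> [ 0.0012 -0.001   0.0632] roll 0.0031928182083510435 n 1.2639133312954527 0.02128545472234029
```

View pics/c2.png

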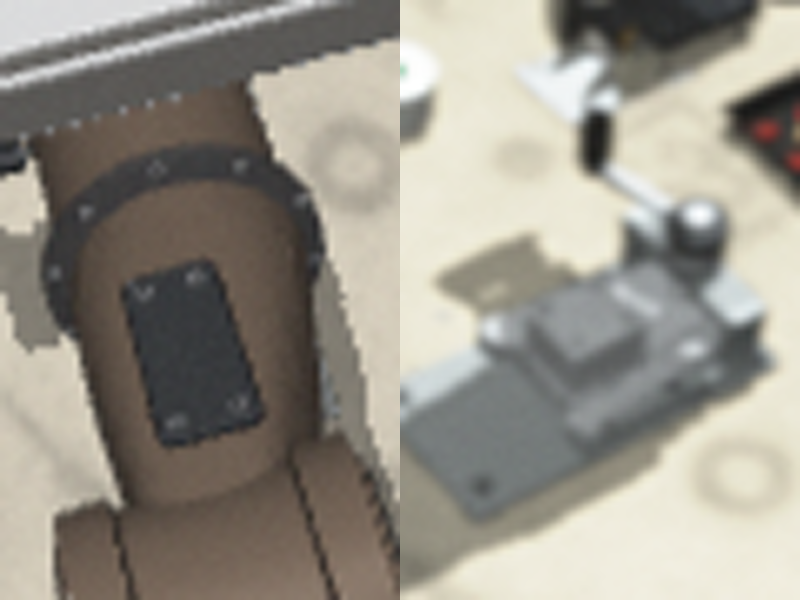

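```bash
python3 -m inch '0.001 -0.001 0.03 0 0.05;0.001 -0.001 0.05 0 0.05;0.001 -0.001 0.062 0 0.05;0.001 -0.001 0.062 0 0.05'; python3 -m inch '0 0 0 0 0.01;0 0 0 0 0.01;0 0 0 0 0.01;0 0 0 0 0.01;0 0 0 0 0.01' 40;python3 go.py
python3 - <<'E'
from h import *
# block top (side crop) corners: left(528,312) top(600,282) right(650,330) bottom(580,362)
P=[atz('side',[180+y/6.667-.5,320+(x-400)/6.667-.5],.06) for x,y in((528,312),(600,285),(650,332),(580,362))]
print(np.round(P,4),np.mean(P,0))
for k in arm.place_of('side','rest_pad')[:1]+arm.place_of('side','rest_pad')[1:2]:print(k,atz('side',k['point'],.06))
E
```

```text
clock: 12.6
position: [0.5958, -0.0212, 0.279]
ee_rot: [-0.002, -3.139, 0.001]
force: [-0.3, -0.2, -0.5]
width: 0.548
gripper_force: 0.0
clock: 13.1
position: [0.5969, -0.0198, 0.2809]
ee_rot: [-0.001, 3.141, 0.001]
force: [0.4, 1.2, 2.3]
width: 0.228
gripper_force: 40.0
t 13.1 p [ 0.5969 -0.0198  0.2809] yawY 90.03837315596473 f [0.4144 1.1746 2.3094] w 0.02096697914393303 zt [ 0.001   0.0007 -1.    ] j [-0.2475  0.523   0.2741  1.7989 -0.1829  0.8433  1.6852]
[[ 0.5048 -0.0778  0.06  ]
 [ 0.5535 -0.0836  0.06  ]
 [ 0.5547 -0.1306  0.06  ]
 [ 0.5062 -0.127   0.06  ]] [ 0.52979729 -0.10476073  0.06      ]
{'point': [226.6, 347.8], 'conf': 0.93} [ 0.53354979 -0.09898666  0.06      ]
```

```bash
cat > arc.py <<'E'
import sys
from h import *
o=arm.observe();Rm=R.from_rotvec(o['ee_rot']).as_matrix();p=o['position'];C=np.array([.6165,-.0965])
v=p[:2]-C;th=np.degrees(np.arctan2(v[1],v[0]))
t=np.array([np.sin(np.radians(th)),-np.cos(np.radians(th)),0])
print('t',o['clock'],'r',np.hypot(*v),'th',th,'Ftan',o['force']@t,'F',np.round(o['force'],1),'z',p[2],'w',o['width']*.0918)
for a in sys.argv[1:]:
    q=np.radians(float(a)); d=np.array([*(C+.08*np.array([np.cos(q),np.sin(q)])),p[2]])-p
    print(a,np.round(Rm.T@d,4),'roll',round(np.radians(th)-q,3))
E
python3 arc.py 97 89 81 73 65
```

```text
t 13.2 r 0.07922005928445666 th 104.33653859619213 Ftan 0.006425882255397197 F [-0.9  3.4  3.9] z 0.2808046309806825 w 0.02085443311772926
97 [-0.0099  0.0026  0.    ] roll 0.128
89 [-0.021   0.0032  0.    ] roll 0.268
81 [-0.0321  0.0022  0.    ] roll 0.407
73 [-0.043  -0.0003  0.    ] roll 0.547
65 [-0.0534 -0.0043  0.    ] roll 0.687
```

```bash
python3 -m inch '-0.010 0.0022 0 0.128 0.01;-0.021 0.003 0 0.268 0.01;-0.032 0.002 0 0.407 0.01;-0.043 -0.0005 0 0.547 0.01;-0.043 -0.0005 0 0.547 0.01'; python3 arc.py 66 60 54 50
```

```text
clock: 13.7
position: [0.6408, -0.0211, 0.2806]
ee_rot: [0.852, 3.022, -0.001]
force: [0.5, -0.4, 3.5]
width: 0.231
gripper_force: 40.0
t 13.7 r 0.0792159781642709 th 72.15231596330469 Ftan 0.5689381593978182 F [ 0.5 -0.4  3.5] z 0.28063803818947797 w 0.02117709720691525
66 [-0.0083  0.0023  0.    ] roll 0.107
60 [-0.0166  0.003   0.    ] roll 0.212
54 [-0.025   0.0028  0.0001] roll 0.317
50 [-0.0305  0.0021  0.0001] roll 0.387
```

```bash
python3 -m inch '-0.0083 0.0018 0 0.107 0.01;-0.0166 0.0025 0 0.212 0.01;-0.025 0.0023 0 0.317 0.01;-0.025 0.0023 0 0.317 0.01'; python3 arc.py 51 48 45 42 39
```

```text
clock: 14.1
position: [0.6627, -0.0324, 0.2807]
ee_rot: [1.312, 2.852, -0.0]
force: [1.6, -0.8, 2.6]
width: 0.224
gripper_force: 40.0
t 14.1 r 0.07905049714064608 th 54.22828583725525 Ftan 1.8309109171843219 F [ 1.6 -0.8  2.6] z 0.28074612334217597 w 0.020551849397452318
51 [-0.0042  0.0019  0.    ] roll 0.056
48 [-0.0083  0.0025  0.    ] roll 0.109
45 [-0.0125  0.0029  0.    ] roll 0.161
42 [-0.0167  0.0032  0.    ] roll 0.213
39 [-0.0209  0.0031  0.    ] roll 0.266
```

```bash
python3 -m inch '-0.0042 0.001 0 0.056 0.01;-0.0042 0.001 0 0.056 0.01' >/dev/null; python3 arc.py;  python3 -m inch '-0.0042 0.0003 0 0.053 0.01;-0.0042 0.0003 0 0.053 0.01'>/dev/null; python3 arc.py; python3 -m inch '-0.0042 0.0003 0 0.053 0.01;-0.0042 0.0003 0 0.053 0.01'>/dev/null; python3 arc.py 42 39 36 33
```

```text
t 14.3 r 0.07905325600851441 th 51.54711462532485 Ftan 2.624536812792584 F [ 2.4 -1.1  4.1] z 0.28071277161734387 w 0.020880983367020548
t 14.5 r 0.07883521094309447 th 48.53358252941287 Ftan 2.99208193042999 F [ 3.4 -0.7  4.3] z 0.280832601747374 w 0.020945872302006577
t 14.7 r 0.07872835717226384 th 45.762629539177766 Ftan 2.767324599210242 F [4.4 0.5 4.8] z 0.28082625161171415 w 0.020915328031163062
42 [-0.0048  0.0024  0.    ] roll 0.066
39 [-0.009  0.003  0.   ] roll 0.118
36 [-0.0131  0.0035  0.    ] roll 0.17
33 [-0.0173  0.0037  0.    ] roll 0.223
```

```bash
python3 -m inch '-0.0048 0.0020 0 0.066 0.01;-0.0048 0.0020 0 0.066 0.01' >/dev/null; python3 arc.py;  python3 -m inch '-0.0042 0.0003 0 0.053 0.01;-0.0042 0.0003 0 0.053 0.01'>/dev/null; python3 arc.py 39 37 36 33 30
python3 - <<'E'
from h import *
o=arm.observe();print(o['ft_torque'],o['ee_rot'])
E
```

```text
t 14.9 r 0.07911591770501575 th 42.08488538973894 Ftan -0.045160897582636195 F [1.4 1.3 5.8] z 0.28058519603709436 w 0.02069251036525388
t 15.1 r 0.0788875302700653 th 39.143588982426536 Ftan 0.5575273050919495 F [2.2 1.1 4.9] z 0.28076950544881923 w 0.021032661139855115
39 [0.0001 0.0011 0.    ] roll 0.003
37 [-0.0026  0.0018  0.    ] roll 0.037
36 [-0.004   0.0021  0.    ] roll 0.055
33 [-0.0081  0.0028  0.    ] roll 0.107
30 [-0.0123  0.0033 -0.    ] roll 0.16
[ 0.29718042 -0.53440119  0.39208367] [1.69615189e+00 2.64385609e+00 2.15271199e-03]
```

```bash
cat >> arc.py <<'E'
T=o['ft_torque'];print('Maxis',v[0]*o['force'][1]-v[1]*o['force'][0]+T[2],'Mz',T[2])
E
python3 arc.py; python3 -m inch '-0.0026 0.0012 0 0.037 0.01;-0.0026 0.0012 0 0.037 0.01' >/dev/null; python3 arc.py;  python3 -m inch '-0.0028 0.0002 0 0.035 0.01;-0.0028 0.0002 0 0.035 0.01'>/dev/null; python3 arc.py 34 33 32 31 30
```

```text
t 15.1 r 0.0788875302700653 th 39.143588982426536 Ftan 0.5575273050919495 F [2.2 1.1 4.9] z 0.28076950544881923 w 0.021032661139855115
Maxis 0.3481017153078573 Mz 0.39208366746468637
t 15.3 r 0.07901957675562016 th 36.90752840486007 Ftan 1.0700428724279667 F [2.6 0.6 5.7] z 0.28068797361138126 w 0.020890485613818885
Maxis 0.24567202352572268 Mz 0.33022635841534864
t 15.5 r 0.07876269884331599 th 34.54722378638625 Ftan 2.379973305854421 F [5.6 1.  3.6] z 0.28095233018588966 w 0.02089139637079554
34 [-0.0004  0.0014  0.    ] roll 0.01
33 [-0.0018  0.0017  0.    ] roll 0.027
32 [-0.0032  0.002   0.    ] roll 0.044
31 [-0.0045  0.0023  0.    ] roll 0.062
30 [-0.0059  0.0025  0.    ] roll 0.079
Maxis 0.009283845448212619 Mz 0.19673696619235562
```

```bash
python3 -m inch '-0.0022 0.001 0 0.03 0.01;-0.0022 0.001 0 0.03 0.01' >/dev/null; python3 arc.py
```

```text
t 15.7 r 0.07895645945487152 th 32.62416165050742 Ftan 3.2900669486353586 F [ 5.1 -0.6  5.6] z 0.28084672043829695 w 0.021253625536757848
Maxis -0.03424766639428509 Mz 0.22552437123945537
```

```bash
python3 -m inch '0 0 0 0 0.045;0 0 0 0 0.045;0 0 0 0 0.045;0 0 -0.03 0 0.045;0 0 -0.08 0 0.045'; python3 go.py .5283,.3409,.28,66.9
python3 - <<'E'
from h import *
for n in('side','top'):
  for q in('lever_grip','jig_centre','rest_pad'):
    for k in arm.place_of(n,q)[:1]: print(n,q,k['conf'],atz(n,k['point'],dict(lever_grip=.11,jig_centre=.016,rest_pad=.06)[q]))
E
```

```text
clock: 16.2
position: [0.6811, -0.0528, 0.3572]
ee_rot: [-1.83, -2.545, 0.007]
force: [1.5, 0.6, 0.3]
width: 0.486
gripper_force: 0.0
t 16.2 p [ 0.6811 -0.0528  0.3572] yawY 18.57136205878262 f [1.4971 0.5729 0.2987] w 0.04458552051342615 zt [-0.0086  0.0004 -1.    ] j [-0.3884  0.6315  0.6479  1.5058 -0.4001  1.1486  0.6591]
.5283,.3409,.28,66.9 -> [ 0.4216 -0.0188  0.0787] roll -0.8434938550784971 n 8.586213049300058 5.623292367189981
side lever_grip 0.63 [ 0.60624799 -0.0151419   0.11      ]
side jig_centre 0.78 [0.51505341 0.36865755 0.016     ]
side rest_pad 0.93 [ 0.53354979 -0.09898666  0.06      ]
top jig_centre 0.87 [0.53453701 0.34899903 0.016     ]
```

```bash
python3 - <<'E'
from h import *
for n in('side','top'):
  arm.get_image(n)
  for q in('lever_grip','jig_centre','rest_pad'):
    for k in arm.place_of(n,q)[:1]: print(n,q,k['conf'],atz(n,k['point'],dict(lever_grip=.11,jig_centre=.016,rest_pad=.06)[q]))
E
python3 go.py .5186,.3409,.36,-23.06
```

```text
side lever_grip 0.63 [ 0.67819374 -0.05005477  0.11      ]
side jig_centre 0.82 [0.52275308 0.35420672 0.016     ]
side rest_pad 0.67 [ 0.5260978 -0.1166787  0.06     ]
top lever_grip 0.58 [0.54066479 0.16446562 0.11      ]
top jig_centre 0.66 [0.53018828 0.35045289 0.016     ]
top rest_pad 0.51 [ 0.53020021 -0.09171996  0.06      ]
t 16.9 p [ 0.6826 -0.0536  0.36  ] yawY 18.55622689793101 f [-0.4217  0.5886  0.0034] w 0.04516886659104001 zt [-0.0006 -0.0001 -1.    ] j [-0.3881  0.6291  0.6494  1.5027 -0.401   1.146   0.6595]
.5186,.3409,.36,-23.06 -> [ 0.4261 -0.0299  0.    ] roll 0.7263401816259222 n 8.543738249337936 4.842267877506148
```

```bash
python3 -m inch '0.05 -0.005 0 0.1 0.075;0.1 -0.01 0 0.2 0.075;0.15 -0.015 0 0.3 0.075;0.2 -0.02 0 0.4 0.075;0.24 -0.02 0 0.5 0.075';python3 go.py .520,.341,.36,-23.06
```

```text
clock: 17.4
position: [0.5857, 0.1701, 0.3603]
ee_rot: [-2.41, -2.013, -0.0]
force: [0.2, 0.1, 0.4]
width: 0.808
gripper_force: 0.0
t 17.4 p [0.5857 0.1701 0.3603] yawY -10.243718112117737 f [0.172  0.0971 0.4337] w 0.07420463386208169 zt [-0.0008  0.001  -1.    ] j [-0.9049  0.5447  0.8136  1.7132 -0.4429  1.0782 -0.1272]
.520,.341,.36,-23.06 -> [ 0.1565 -0.095   0.0005] roll 0.22368631680726034 n 3.6608203189134616 1.4912421120484023
```

```bash
python3 -m inch '0.04 -0.024 0 0.06 0.075;0.08 -0.048 0 0.12 0.075;0.12 -0.072 0 0.18 0.075;0.156 -0.095 0 0.224 0.075;0.156 -0.095 0.06 0.224 0.075';python3 -m inch '0 0 0.03 0 0.075; 0 0 0.03 0 0.075';python3 go.py .520,.341,.199,-23.06
python3 - <<'E'
from h import *
t=snap('top','top3.png')[:,:,::-1];s=snap('side','side3.png')[:,:,::-1]
o=np.zeros((600,800,3),np.uint8)
o[:,:400]=cv2.resize(t[190:250,220:260],(400,600),interpolation=cv2.INTER_CUBIC)
o[:,400:]=cv2.resize(s[145:205,265:305],(400,600),interpolation=cv2.INTER_CUBIC)
cv2.imwrite('pics/c3.png',o)
E
```

```text
clock: 17.9
position: [0.5199, 0.3468, 0.314]
ee_rot: [-2.607, -1.746, -0.016]
force: [0.8, 0.8, -1.1]
width: 0.818
gripper_force: 0.0
clock: 18.1
position: [0.5191, 0.338, 0.2766]
ee_rot: [2.617, 1.737, -0.011]
force: [-0.1, -0.4, 0.4]
width: 0.818
gripper_force: 0.0
t 18.1 p [0.5191 0.338  0.2766] yawY -22.86227921945319 f [-0.1314 -0.3909  0.3536] w 0.07509533358550056 zt [-0.0056 -0.0041 -1.    ] j [-1.1777  0.6726  0.8064  1.7692 -0.579   0.9619 -0.5311]
.520,.341,.199,-23.06 -> [ 0.0036 -0.      0.0776] roll 0.0034508786201548603 n 1.5527203073962972 0.023005857467699068
```

View pics/c3.png

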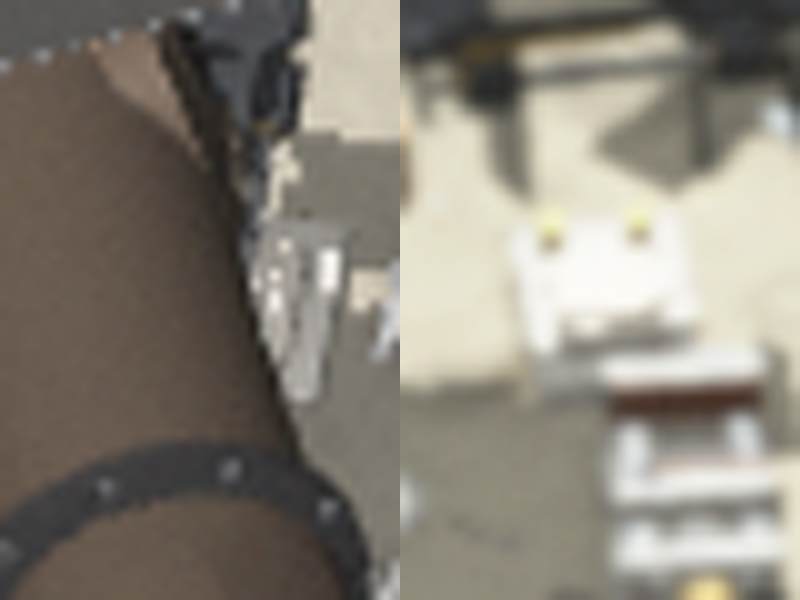

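Run:
```python
from h import *
for p in((518,190),(708,155)): print(atz('side',[145+p[1]/10-.5,265+(p[0]-400)/10-.5],.0986))
# jig features side: pins tops z=.032, block top corners z=.032
for p in((552,220),(640,215)): print('pin',atz('side',[145+p[1]/10-.5,265+(p[0]-400)/10-.5],.032))
for p in((565,310),(665,305)): print('blockfront',atz('side',[145+p[1]/10-.5,265+(p[0]-400)/10-.5],.032))
for p in((515,225),(685,220),(538,365)): print('plate',atz('side',[145+p[1]/10-.5,265+(p[0]-400)/10-.5],.018))
y=-.4025
for l in((-.02,.04),(.02,.04),(-.025,-.042),(.025,-.042),(-.0375,.055),(.0375,.055),(-.0375,-.055)): print(.525+np.cos(y)*l[0]-np.sin(y)*l[1],.352+np.sin(y)*l[0]+np.cos(y)*l[1])
```

```text
[0.47852367 0.35349104 0.0986    ]
[0.56128858 0.32854964 0.0986    ]
pin [0.52013135 0.39966316 0.032     ]
pin [0.5556324  0.38057685 0.032     ]
blockfront [0.49207698 0.34152465 0.032     ]
blockfront [0.53125762 0.3197835  0.032     ]
plate [0.51239794 0.42112204 0.018     ]
plate [0.57981904 0.38098551 0.018     ]
plate [0.47045326 0.33006751 0.018     ]
0.5222670996015927 0.39663777834315217
0.5590704824354774 0.38096898732461715
0.48554565515936027 0.3231494424110055
0.5315498837017162 0.30356345363783666
0.5120414162437189 0.41729414297646794
0.5810477590572526 0.38791515981671476
0.4689522409427475 0.3160848401832852
```

```bash
python3 -m inch '0.0015 0.001 0.04 0.04 0.08;0.0015 0.001 0.06 0.04 0.08;0.0015 0.001 0.072 0.04 0.08;0.0015 0.001 0.072 0.04 0.08;0.0015 0.001 0.072 0.04 0.08'; python3 go.py .520,.341,.199,-25
```

```text
clock: 18.7
position: [0.5235, 0.3387, 0.2101]
ee_rot: [-2.653, -1.682, -0.004]
force: [0.1, -0.3, 0.9]
width: 0.868
gripper_force: 0.0
t 18.7 p [0.5235 0.3387 0.2101] yawY -25.240467423748193 f [ 0.0606 -0.3193  0.9282] w 0.07970509046098434 zt [ 0.0019  0.0012 -1.    ] j [-1.1334  0.757   0.7441  1.8065 -0.67    0.8467 -0.5019]
.520,.341,.199,-25 -> [ 0.0005 -0.0041  0.011 ] roll -0.0041969482881942435 n 0.23608008682798615 0.02797965525462829
```

```bash
python3 -m inch '0 -0.003 0.005 0 0.08;0 -0.003 0.01 0 0.08;0 -0.003 0.01 0 0.08;0 -0.003 0.01 0 0.08'; python3 -m inch '0 0 0 0 0.04;0 0 0 0 0.04;0 0 0 0 0.04;0 0 0 0 0.04;0 0 0 0 0.04' 50; python3 go.py
```

```text
clock: 19.1
position: [0.5198, 0.3401, 0.1984]
ee_rot: [-2.653, -1.683, 0.0]
force: [-1.0, -0.7, -0.1]
width: 0.87
gripper_force: 0.0
clock: 19.6
position: [0.5194, 0.3403, 0.1984]
ee_rot: [-2.652, -1.683, 0.001]
force: [-2.1, 0.7, 3.2]
width: 0.539
gripper_force: 49.9
t 19.6 p [0.5194 0.3403 0.1984] yawY -25.19542859032939 f [-2.1231  0.7077  3.1586] w 0.04950061490836608 zt [-0.0011  0.0003 -1.    ] j [-1.1318  0.769   0.7307  1.8173 -0.6834  0.8275 -0.4953]
```

```bash
python3 -m inch '0 0 -0.02 0 0.04;0 0 -0.06 0 0.04;0 0 -0.11 0 0.04;0 0 -0.16 0 0.04;0 0 -0.16 0 0.04'; python3 go.py .58,.1,.36,-10 .537,-.109,.36,0
```

```text
clock: 20.1
position: [0.522, 0.3397, 0.3646]
ee_rot: [2.653, 1.682, 0.015]
force: [0.6, -0.2, -5.3]
width: 0.538
gripper_force: 49.9
t 20.1 p [0.522  0.3397 0.3646] yawY -25.26405369263841 f [ 0.5877 -0.2363 -5.3181] w 0.04939338990489675 zt [ 0.0083  0.0051 -1.    ] j [-1.2335  0.5864  0.8967  1.6831 -0.5051  1.1099 -0.6316]
.58,.1,.36,-10 -> [-0.1921  0.1547  0.0038] roll -0.26640799413773886 n 4.933381415008011 1.7760532942515925
.537,-.109,.36,0 -> [-0.3994  0.205   0.0024] roll -0.44094091933717183 n 8.979679214418974 2.939606128914479
```

```bash
python3 -m inch '-0.036 0.028 0 -0.05 0.04;-0.074 0.058 0 -0.1 0.04;-0.112 0.09 0 -0.16 0.04;-0.15 0.12 0 -0.21 0.04;-0.185 0.148 0 -0.26 0.04'; python3 go.py .537,-.109,.36,0
```

```text
clock: 20.6
position: [0.5745, 0.1073, 0.3571]
ee_rot: [-2.41, -2.014, 0.003]
force: [1.2, -0.3, -4.5]
width: 0.536
gripper_force: 49.9
t 20.6 p [0.5745 0.1073 0.3571] yawY -10.231065406300475 f [ 1.1704 -0.3437 -4.5315] w 0.04924803224890413 zt [-0.0017 -0.0008 -1.    ] j [-0.8374  0.5073  0.8249  1.7811 -0.425   1.043  -0.0336]
.537,-.109,.36,0 -> [-0.2196  0.0015 -0.0027] roll -0.17856577732683465 n 4.391835267561611 1.190438515512231
```

```bash
python3 -m inch '-0.045 0 0 -0.04 0.04;-0.09 0 0 -0.08 0.04;-0.135 0 0 -0.12 0.04;-0.18 0 0 -0.179 0.04;-0.214 0.001 0 -0.179 0.04'; python3 -m inch '0 0 0.04 0 0.04;0 0 0.06 0 0.04;0 0 0.06 0 0.04'; python3 go.py .537,-.109,.2585,0
```

```text
clock: 21.1
position: [0.5358, -0.104, 0.3573]
ee_rot: [-2.222, -2.219, 0.003]
force: [0.1, 0.2, -6.2]
width: 0.535
gripper_force: 49.9
clock: 21.4
position: [0.5357, -0.1007, 0.2948]
ee_rot: [-2.22, -2.216, 0.007]
force: [-0.4, 0.1, -5.4]
width: 0.541
gripper_force: 49.9
t 21.4 p [ 0.5357 -0.1007  0.2948] yawY -0.11138311385793581 f [-0.4348  0.0547 -5.4358] w 0.049675281978988954 zt [-0.0069  0.0005 -1.    ] j [-0.435   0.508   0.7388  1.9372 -0.441   0.871   0.5327]
.537,-.109,.2585,0 -> [-0.0083  0.0015  0.0363] roll -0.0019440020679447761 n 0.7457719430195037 0.012960013786298508
```

```bash
python3 -m inch '-0.008 0.001 0.01 0 0.04;-0.008 0.001 0.02 0 0.04;-0.008 0.001 0.026 0 0.04;-0.008 0.001 0.03 0 0.04;-0.008 0.001 0.03 0 0.04'; python3 go.py .537,-.109,.2585,0
```

```text
clock: 21.9
position: [0.5385, -0.1088, 0.268]
ee_rot: [-2.222, -2.22, 0.0]
force: [-0.5, 0.5, -5.8]
width: 0.54
gripper_force: 49.9
t 21.9 p [ 0.5385 -0.1088  0.268 ] yawY -0.04304267520861879 f [-0.4624  0.5125 -5.8273] w 0.04959180542914691 zt [-0.0005  0.0002 -1.    ] j [-0.3924  0.5477  0.7052  1.9522 -0.4821  0.8156  0.5798]
.537,-.109,.2585,0 -> [-0.0002 -0.0015  0.0095] roll -0.0007512364012570403 n 0.19252200602879668 0.0050082426750469354
```

```bash
python3 -m inch '0 -0.001 0.004 0 0.04;0 -0.001 0.007 0 0.04;0 -0.001 0.009 0 0.04;0 -0.001 0.009 0 0.04;0 -0.001 0.009 0 0.04'; python3 go.py
```

```text
clock: 22.4
position: [0.5376, -0.1091, 0.2594]
ee_rot: [2.223, 2.22, 0.0]
force: [0.4, -0.3, -4.1]
width: 0.539
gripper_force: 49.9
t 22.4 p [ 0.5376 -0.1091  0.2594] yawY -0.06471513372175093 f [ 0.3605 -0.3085 -4.1331] w 0.049522649935377576 zt [ 0.0001  0.     -1.    ] j [-0.3841  0.5581  0.6949  1.9611 -0.494   0.7969  0.5902]
```

```bash
python3 -m inch '0 0 0.001 0 0.04;0 0 0.001 0 0.04'; python3 -m inch '0 0 0 0 0.065;0 0 0 0 0.065;0 0 0 0 0.065'; python3 -m inch '0 0 -0.02 0 0.065;0 0 -0.06 0 0.065;0 0 -0.1 0 0.065;0 0 -0.14 0 0.065;0 0 -0.14 0 0.065';  python3 -m inch '0.05 0 0 0 0.065;0.10 0 0 0 0.065;0.15 0 0 0 0.065;0.20 0 0 0 0.065;0.24 0 0 0 0.065'
python3 - <<'E'
from h import *
t=snap('top','top4.png')[:,:,::-1];s=snap('side','side4.png')[:,:,::-1]
o=np.zeros((600,800,3),np.uint8)
o[:,:400]=cv2.resize(t[150:240,315:375],(400,600),interpolation=cv2.INTER_CUBIC)
o[:,400:]=cv2.resize(s[180:270,320:380],(400,600),interpolation=cv2.INTER_CUBIC)
cv2.imwrite('pics/c4.png',o)
for n in('side','top'):
  for q,z in(('jig_centre',.076),('lever_grip',.11),('pressure_shoe',.026)):
    for k in arm.place_of(n,q)[:1]: print(n,q,k['conf'],atz(n,k['point'],z))
print(arm.observe()['force'],arm.observe()['clock'])
E
```

```text
clock: 22.6
position: [0.5377, -0.1091, 0.2585]
ee_rot: [2.222, 2.22, 0.0]
force: [0.2, 0.5, -3.4]
width: 0.537
gripper_force: 49.9
clock: 22.9
position: [0.5378, -0.1092, 0.2587]
ee_rot: [2.222, 2.22, 0.001]
force: [1.4, -0.3, -0.5]
width: 0.7
gripper_force: 0.0
clock: 23.4
position: [0.5388, -0.1103, 0.4035]
ee_rot: [2.219, 2.215, 0.009]
force: [0.5, 0.1, -0.3]
width: 0.71
gripper_force: 0.0
clock: 23.9
position: [0.5373, 0.1342, 0.3981]
ee_rot: [-2.22, -2.222, -0.001]
force: [1.0, -0.1, -0.3]
width: 0.709
gripper_force: 0.0
side jig_centre 0.81 [ 0.52229111 -0.09565239  0.076     ]
side lever_grip 0.6 [ 0.68895568 -0.05216949  0.11      ]
side pressure_shoe 0.67 [ 0.55537927 -0.10422363  0.026     ]
top jig_centre 0.97 [ 0.53771474 -0.09520147  0.076     ]
[ 0.24646071 -0.37593636  0.33005803] 24.3
```

View pics/c4.png

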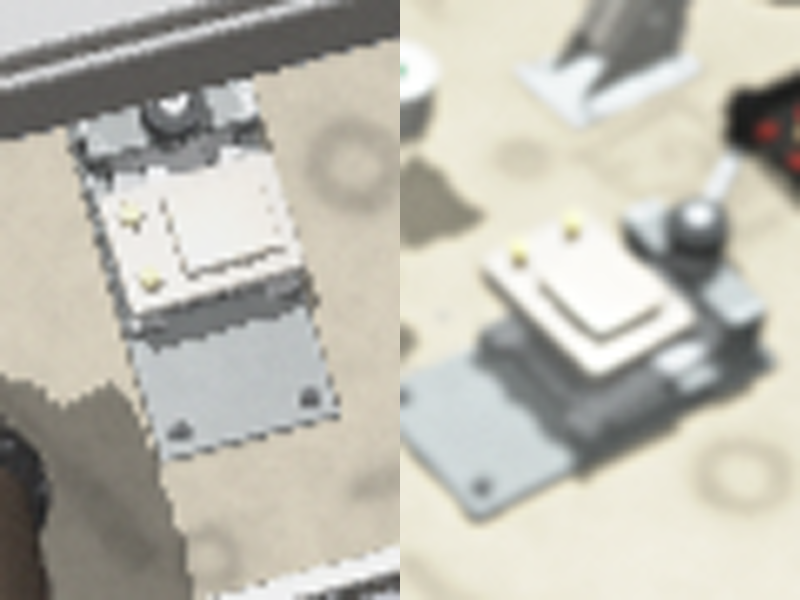

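The picture shows the jig lying flat and centred on the block at about (215,235) in the top crop. The lever is turned towards the far right and the gripper is clear.

```bash
python3 -c "
from cell import arm
print(arm.sign_off())"
```

```text
the job is handed in; nothing more can be done
None
```

I handed the job in at about 24 s; the verdict was not shown, but by my measurements the rest is wedged under the bridge, the lever was stopped at the first click (told from the torque falling away), the jig lies flat and centred on the block, and I touched none of the bystanders.

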